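# Fetch the yellow gauge plate from its case and hold it over the light pad

## Robot

A 6-joint arm with a two-finger parallel gripper is mounted at the origin on the work surface. World frame = base frame: x ahead of the robot, y to its left, z up, the work surface at z = 0. Lengths are in m, angles in rad, forces in N, time in s.
With the tool pointing down it reaches from about 0.35 to 0.975 m from the base axis. Payload 4.9 kg.
Tool frame: the origin (TCP) lies midway between the tips of the shut fingers; the grasp point (between the pads) lies 19 mm behind it; z points along the fingers, y is the line along which they close (so a half turn about z gives the same grasp; the last joint's range is limited). The gripper opens to 85 mm and grips with 20 to 120 N. Pads are 22 mm wide; open, the fingers measure 114 mm over their backs; the gripper's body (76 mm by 85 mm) begins 54 mm behind the grasp point. The pads swing forward as they close: fully open they stand 13 mm farther back than shut.
Start: joints at [1.147, 0.053, 1.613, -0, 1.476, -0.119], TCP at [0.188, 0.596, 0.195] pointing down, gripper open.
Joint ranges: [-3.01, 3.01], [-1.01, 2.22], [0.06, 2.58], [-1.02, 4.17], [0.09, 2.62], [-3.14, 3.14]. Speed limits (rad/s): [2.57, 2.57, 3.14, 3.14, 3.14, 3.14].

## Interface

Orientations are given as a rotation vector (axis times angle).
In Python, from station import ctrl gives the robot as it stands.
- The arm moves only by the tool carry_out, never from a script. Its argument "moves" is a list of rows, each an object of numbers: "x", "y", "z": the shift along the tool's x, y, z in units of 25 mm (1.0 is 25 mm); "turn": the turn about the tool's z in rad. In form: [{"x": .., "y": .., "z": .., "turn": ..}, ...]. A call has exactly 8 rows; each row shifts and turns the commanded pose from where the row before left it, along the tool's axes as they then stand; what a row does not reach is not made up. A row lasts 1/10 s, in which the tool goes at most 50 mm and 8.59 degrees, less where a joint would pass 70% of its speed; a pose out of reach is approached as far as the arm can. A call is refused whole if a number of a shift passes 1 or a number of a turn 0.15, either way. A call with a gripper value outside its range is refused whole. "grip" is the finger opening in mm, from 0 to 85.4, set as the call begins (left out, the last holds). The fingers move at their own pace and stop on an object; "newtons" is the grip in N (left out, the last holds). Time passes only in rows, so rows that do not move let the fingers close, or fill a call up. It gives the time, the measured TCP pose, the force, the opening and the grip force at its end, in the units of the state.
- ctrl.get_obs(): the state, without advancing time (a new reading comes with each control period).
- ctrl.get_image(name): name is "scene" or "top" or "wrist"; returns the picture (400x640x3 uint8, red, green, blue); there is no depth.
- ctrl.calibration(name): a dict with "fx", "fy", "cx", "cy" (pixels), "k1" (the pictures are not rectified: a ray, as slopes to the right and down, at radius r is drawn at 1 + k1 r^2 times it, then the intrinsics apply), "R" (3x3) and "t" (3): a world point X has camera coordinates R X + t; the wrist camera has in their place "T_tool_cam" (4x4, takes a point from camera to tool coordinates, whose origin is the TCP and whose axes are the flange's). Camera axes: x right, y down, z forward; pixel columns grow to the right and rows downward; lengths in m; the calibration is good to about 2 mm. A picture is of the moment at which its call begins: read the wrist's pose just before it. calibration takes no time and is no camera call.
- ctrl.finish_job(): hands the job in; it is judged then, once.
Trained networks look in the newest picture that a camera, given by its name, has taken for a name from the list of things; names that differ only in an ending like _2 or _b are one class to them, and where a whole thing is asked for, a point or a joint stands for the part that bears it (a point fixed in the world has none). Each returns a list of dicts, best first, with "confidence" (0 to 1); they miss things now and then, are a little off and sometimes report something else, mostly with a low value. They report only what shows in the picture. A call takes as long as a camera call. They do not tell look-alikes from the thing itself.
- ctrl.look_for(camera, query): "rect" ([left, top, width, height] in pixels, round what is visible of it).
- ctrl.mark_of(camera, query): "pixel" ([column, row] in pixels: a listed point, or the origin of a listed thing).
The state is a dict: "t": time; "q": joint angles; "dq": joint speeds; "effort": joint torques, N m; "tool_pos": TCP position; "tool_rot": TCP orientation; "contact_force": force on the tool from outside, world axes, zero at the start; "wrist_torque": the same for the moment, N m; "opening": finger opening in m; "grip_force": force on a finger pad.
Only numpy, scipy, OpenCV 4.12 (cv2) and the standard library are available. Lean on these libraries where they do the work, as an engineer would, in place of code of your own. Each camera call takes 0.05 s, during which the arm holds its last target. There are 200 camera calls.

## Task

Swing the red case's cover flap up until it stands open by itself, draw the yellow-headed gauge plate straight up out of the rack inside, and present it over the middle of the inspection light pad: hanging upright in the gripper, broad faces parallel to the pad's long sides, lower edge about 8 cm above the pad. Finish while still holding it there, quite still: do not put it down or let go. Leave the flap standing open, leave the other two plates in their slots, and do not disturb the spray can, the jar or the screwdriver.

Things in the scene. Friction and masses are not known exactly. Their poses are not given: they have to be found in the camera images.
- case: Red steel case, fixed to the bench, 160 (its x) x 250 (its y) x 95 mm high, 5 mm walls. Origin: centre of its underside; z up. Flap hinged on top of its +x wall, flap handle on the -x side. Inside, a black rack (60 x 236 mm, top 45 mm above the bench, centred at case x = -10 mm) has three slots at case y = -74, 0, +74 mm, a plate standing in each; which is where varies.
- flap (a joint): Cover flap of the case (red, 160 x 250 x 6 mm, 0.3 kg), angle in rad about the case's y: 0 = shut (top face 101 mm above the bench), grows as the handle side goes up, 1.57 = upright, stop at 1.85 (leaning back, away from the plates). Starts shut or ajar by up to 0.15. Hinge friction about 0.42 N m: it stays where it is left. Standing open: past about 1.4.
- flap_bar (a point): Middle of the flap's black handle: round bar 10 mm thick, 90 mm long, along the case's y, in the flap's plane, 202 mm from the hinge line, 42 mm beyond the flap's free edge on two side arms. 37 mm is open between bar and flap edge for a finger; below is only the bench. The bar may turn between the fingers as the flap swings. Axes: y along the bar, x to the hinge, z out of the flap's top.
- flap_hinge (a point): Middle of the flap's hinge line, at case x = +80 mm, 98 mm above the bench; the line runs along the case's y axis.
- gauge: The gauge plate to fetch, 0.1 kg: steel blade 4 mm thick (its x), 46 mm wide (its y), 62 mm high, with a YELLOW grip head on top 12 mm thick (x), 30 mm wide (y), 22 mm high; 82 mm high in all. Origin: middle of its lower edge; z up the plate. It starts upright in a slot 7.5 x 49.5 mm, 40 mm deep, standing on the case floor (5 mm above the bench), its axes parallel to the case's.
- gauge_head (a point): Centre of the yellow head, 71 mm above the plate's lower edge (76 mm above the bench at the start). Best pinched from above across its 12 mm thickness. Axes as gauge. Along the plate's x, 59 mm is free from head to the case's front wall and 79 mm to its back wall (tops 95 mm above the bench); the rack's top lies 22 mm below the head; neighbouring heads are 44 mm away along y.
- gauge_edge (a point): Middle of the plate's lower edge.
- spare_blue_head (a point): Centre of the head of the plate with the BLUE head, same shape and size as the gauge; stays in its slot.
- spare_white_head (a point): Centre of the head of the plate with the WHITE head, same shape and size as the gauge; stays in its slot.
- pad: Inspection light pad, fixed flat on the bench: black frame with a white top, 120 (its x) x 180 (its y, the long way) x 12 mm high. Origin: centre of its underside; z up.
- pad_mid (a point): Middle of the pad's top face, 12 mm above the bench; axes as the pad's: y along its long sides.
- spray_mid (a point): Bystander: aerosol can 54 mm in diameter, 140 mm high, standing behind the pad (pad +x side); point at its centre, half-way up.
- jar_mid (a point): Bystander: jar with orange cap, 52 mm in diameter, 70 mm high, standing behind the pad, to the left (+y) of the can; point at its centre, half-way up.
- driver_grip (a point): Bystander: screwdriver lying on the bench on the pad's -x side; point at the middle of its handle.
Not all that is in view belongs to the job. Of the things shaped like the pad, the black one is meant.

How it is judged:
On the way, in this order (a step that is already met when the one before it is completed fails the run):
1. the flap stands open (past 1.4 rad) with the gauge plate still in its slot (value of joint flap above 1.4 rad and distance of gauge from where it was at the start of the episode below 0.02 m), for 0.2 s.
2. the gauge plate is gripped and drawn up so that its lower edge is clear of the rack (z of gauge_edge in the frame of case above 0.055 m and contact force between gauge and the fingers above 1 N), for 0.1 s.
At the end, for the whole second after the job is handed in: Gauge gripped and still, over the pad's middle within 35 mm, lower edge 40 to 130 mm above the pad, upright and square to the pad's long sides within 0.2 rad; flap open past 1.3 rad; other plates within 20 mm and can, jar, screwdriver within 30 mm of their starts (contact force between gauge and the fingers above 1 N and horizontal distance between each of gauge_head, gauge_edge and pad_mid below 0.035 m and z of gauge_edge in the frame of pad_mid between 0.04 and 0.13 m and angle between gauge's own z axis and vertical below 0.2 rad and angle between the y axis of gauge and the y axis of pad, either way round below 0.2 rad and linear speed of gauge below 0.02 m/s and value of joint flap above 1.3 rad and distance of each of spare_blue_head, spare_white_head from where it was at the start of the episode below 0.02 m and distance of each of spray_mid, jar_mid, driver_grip from where it was at the start of the episode below 0.03 m); the arm keeps its last pose, push and grip.
It fails at once if another plate is pulled from its slot (moved more than 20 mm) (not (distance of spare_blue_head from where it was at the start of the episode below 0.02 m) or not (distance of spare_white_head from where it was at the start of the episode below 0.02 m)).
It fails at once if the can, jar or screwdriver is moved more than 30 mm (not (distance of spray_mid from where it was at the start of the episode below 0.03 m) or not (distance of jar_mid from where it was at the start of the episode below 0.03 m) or not (distance of driver_grip from where it was at the start of the episode below 0.03 m)).
It also fails if it takes over 54 s, if anything falls off the work surface, if the arm or the gripper's body presses on something with over 40 N, if the wrist force passes 120 N, or if a joint passes its speed limit or range.

## Working session

There is one attempt and no reset: what is moved stays moved. The work goes in short steps, Python scripts to look and compute and a tool call to move; the robot and the scene stay as the last step left them, time stands still between calls to the robot, and variables do not carry over. Pictures are saved under pics/ and viewed, at most 10 in all, crops included, and the job is handed in when it is done.

Besides the shell and the picture viewer there is one more tool, called by a JSON object that holds its "fn" and its "kwargs", one argument or row to a line. carry_out: Moves the arm, as the interface text tells. Its arguments: {"type":"object","properties":{"moves":{"type":"array"},"grip":{"type":"number"},"newtons":{"type":"number"}},"required":["moves"]}

```bash
mkdir -p pics; ls; python3 - <<'E'
from station import ctrl
import cv2
o=ctrl.get_obs(); print({k:(v if not hasattr(v,'round') else v) for k,v in o.items()})
for c in ("scene","top"):
    im=ctrl.get_image(c); cv2.imwrite(f"pics/{c}0.png",im[:,:,::-1])
    k=ctrl.calibration(c); print(c,k)
    for q in ("case","flap_bar","flap_hinge","pad_mid","spray_mid","jar_mid","driver_grip","gauge_head"):
        print(q,[([round(float(a)) for a in d["pixel"]],round(d["confidence"],2)) for d in ctrl.mark_of(c,q)[:3]])
print(ctrl.calibration("wrist"))
E
```

```text
pics
{'t': 0.0, 'q': array([ 1.14700374e+00,  5.33682420e-02,  1.61428402e+00,  9.32897435e-06,
        1.47604098e+00, -1.19026319e-01]), 'dq': array([-0.00120721,  0.00062425, -0.00023332, -0.0011419 ,  0.00081876,
        0.00070643]), 'effort': array([ 1.49313892e-04, -3.93689811e+01, -3.70175135e+01, -2.05205361e-04,
        7.26556158e-03, -1.28356137e-05]), 'tool_pos': array([0.1872638 , 0.59554577, 0.19336203]), 'tool_rot': array([-0.47678947, -3.10462106,  0.00317431]), 'contact_force': array([ 0.1106268 , -0.16992345,  1.08887946]), 'wrist_torque': array([-0.02691748, -0.01272039,  0.07567697]), 'grip_force': 0.0, 'opening': 0.08531994640328819}
scene {'fx': 477.3114057380564, 'fy': 477.3114057380564, 'cx': 314.5990421061857, 'cy': 202.0488266104906, 'k1': 0.04018091459808887, 'R': array([[ 0.63077632,  0.77584158,  0.01382325],
       [ 0.60402717, -0.47974879, -0.63639003],
       [-0.48710616,  0.40976937, -0.77124357]]), 't': array([-0.35726259, -0.20763492,  1.35917262])}
case [([237, 300], 0.93)]
flap_bar [([186, 244], 0.95)]
flap_hinge [([257, 303], 0.88)]
pad_mid [(
[... 631 characters left out ...]
ad_mid [([224, 306], 0.85), ([261, 185], 0.78), ([147, 217], 0.63)]
spray_mid [([244, 113], 0.82)]
jar_mid [([203, 142], 0.56), ([262, 187], 0.18)]
driver_grip [([301, 241], 0.65)]
gauge_head [([302, 240], 0.31)]
{'fx': 318.4664146859274, 'fy': 318.4664146859274, 'cx': 321.42282856929575, 'cy': 205.91540620199197, 'k1': -0.010509704788082632, 'T_tool_cam': array([[-9.68953120e-04, -9.49698286e-01, -3.13164856e-01,
         8.16324765e-02],
       [ 9.99999518e-01, -8.70550904e-04, -4.54048241e-04,
         9.77653253e-04],
       [ 1.58582888e-04, -3.13165145e-01,  9.49698672e-01,
        -1.79378237e-01],
       [ 0.00000000e+00,  0.00000000e+00,  0.00000000e+00,
         1.00000000e+00]])}
```

View pics/top0.png

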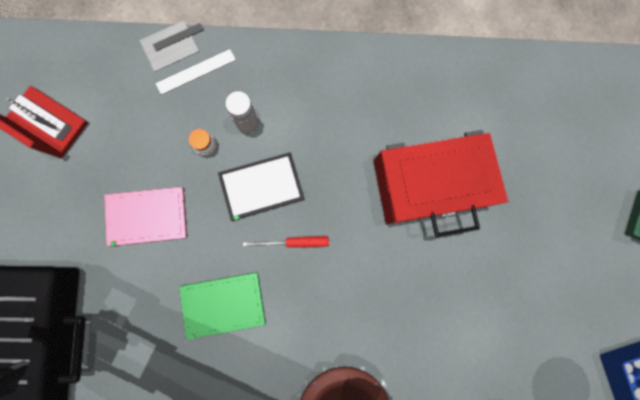

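View pics/scene0.png

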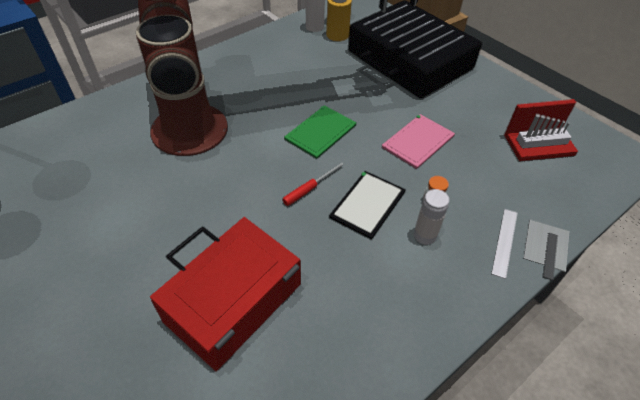

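Candidates: the pad could be black/white (top 261,185; scene 370,203), pink (145,216) or green (222,306), so I take the black-framed one. The case could be the large red one with a bar handle (top 440,180; scene 228,290) or the small red open box (top 42,120), so I take the large one. The can is at top 240,110, the jar at 201,142 and the screwdriver at 300,242.

```bash
cat > h.py <<'E'
import numpy as np, cv2
from scipy.spatial.transform import Rotation as Rn
from scipy.optimize import least_squares
from station import ctrl
def cam(c,o=None):
    k=ctrl.calibration(c); K=np.array([[k["fx"],0,k["cx"]],[0,k["fy"],k["cy"]],[0,0,1]]); D=np.array([k["k1"],0,0,0.])
    if c!="wrist": return K,D,np.array(k["R"]),np.array(k["t"])
    T=np.eye(4); T[:3,:3]=Rn.from_rotvec(o["tool_rot"]).as_matrix(); T[:3,3]=o["tool_pos"]
    E=np.linalg.inv(T@np.array(k["T_tool_cam"])); return K,D,E[:3,:3],E[:3,3]
def ray(cm,px):
    K,D,R,t=cm; p=cv2.undistortPoints(np.array([[px]],float),K,D)[0,0]; d=R.T@np.array([*p,1]); return -R.T@t,d/np.linalg.norm(d)
def onz(cm,px,z):
    c,d=ray(cm,px); return c+d*(z-c[2])/d[2]
def proj(cm,X):
    K,D,R,t=cm; return cv2.projectPoints(np.array(X,float).reshape(-1,1,3),cv2.Rodrigues(R)[0],t,K,D)[0][:,0]
def tri(l):
    A=0;b=0
    for cm,px in l:
        c,d=ray(cm,px);P=np.eye(3)-np.outer(d,d);A=A+P;b=b+P@c
    return np.linalg.solve(A,b)
E
python3 - <<'E'
from h import *
np.set_printoptions(precision=3,suppress=True)
T=cam("top");S=cam("scene")
print("bar",tri([(T,(454,229)),(S,(186,244))]),"hinge",tri([(T,(436,143)),(S,(257,303))]))
for n,a,b in(("pad",(261,185),(370,201)),("spray",(244,113),(430,218)),("jar",(203,142),(434,191)),("drv",(301,241),(303,190))):print(n,tri([(T,a),(S,b)]))
print("gripper proj",proj(T,[[.187,.596,.193]]),proj(S,[[.187,.596,.193]]))
print("padc",[onz(T,p,.012) for p in((219,173),(291,153),(303,199),(231,220))])
c0=[(379,149),(491,134),(507,202),(387,222)]
print("flapc",[onz(T,p,.101) for p in c0])
E
```

```text
bar [ 0.42  -0.221  0.103] hinge [ 0.613 -0.185  0.092]
pad [0.52  0.209 0.013]
spray [0.673 0.245 0.071]
jar [0.61  0.341 0.039]
drv [0.388 0.108 0.009]
gripper proj [[ 21.036 348.294]] [[394.153  24.649]]
padc [array([0.544, 0.306, 0.012]), array([0.597, 0.138, 0.012]), array([0.487, 0.106, 0.012]), array([0.433, 0.273, 0.012])]
flapc [array([ 0.591, -0.058,  0.101]), array([ 0.634, -0.309,  0.101]), array([ 0.482, -0.339,  0.101]), array([ 0.432, -0.075,  0.101])]
```

{"fn": "carry_out", "kwargs": {
  "moves": [
    {"z":-0.4,"turn":0.136},
    {"z":-0.4,"turn":0.136},
    {"z":-0.4,"turn":0.136},
    {"z":-0.4,"turn":0.136},
    {"z":-0.4,"turn":0.136},
    {"z":-0.4,"turn":0.136},
    {"z":-0.4,"turn":0.136},
    {"z":-0.4,"turn":0.136}
  ],
  "grip": 40,
  "newtons": 40
}}

```text
validation failed for argument at $.mo...
```

{"fn": "carry_out", "kwargs": {
  "moves": [
    {"x":-0.95,"y":0.45},
    {"x":-0.95,"y":0.45},
    {"x":-0.95,"y":0.45},
    {"x":-0.95,"y":0.45},
    {"x":-0.95,"y":0.45},
    {"x":-0.95,"y":0.45},
    {"x":-0.95,"y":0.45},
    {"x":-0.95,"y":0.45}
  ]
}}

```text
validation failed for argument at $.mo...
```

{"fn": "carry_out", "kwargs": {
  "moves": [
    {"x":-0.95,"y":0.45},
    {"x":-0.95,"y":0.45},
    {"x":-0.95,"y":0.45},
    {"x":-0.95,"y":0.45},
    {"x":-0.95,"y":0.45},
    {"x":-0.95,"y":0.45},
    {"x":-0.95,"y":0.45},
    {"x":-0.95,"y":0.45}
  ]
}}

```text
validation failed for argument at $.mo...
```

{"fn": "carry_out", "kwargs": {
  "moves": [
    {"x":-0.97,"y":-0.2},
    {"x":-0.97,"y":-0.2},
    {"x":-0.97,"y":-0.2},
    {"x":-0.97,"y":-0.2},
    {"x":-0.97,"y":-0.2},
    {"x":-0.97,"y":-0.2},
    {"x":-0.97,"y":-0.2},
    {"x":-0.97,"y":-0.2}
  ]
}}

```text
validation failed for argument at $.mo...
```

Perhaps all four keys are required.

{"fn": "carry_out", "kwargs": {
  "moves": [
    {"x":0,"y":0,"z":-0.4,"turn":0.136},
    {"x":0,"y":0,"z":-0.4,"turn":0.136},
    {"x":0,"y":0,"z":-0.4,"turn":0.136},
    {"x":0,"y":0,"z":-0.4,"turn":0.136},
    {"x":0,"y":0,"z":-0.4,"turn":0.136},
    {"x":0,"y":0,"z":-0.4,"turn":0.136},
    {"x":0,"y":0,"z":-0.4,"turn":0.136},
    {"x":0,"y":0,"z":-0.4,"turn":0.136}
  ],
  "grip": 40,
  "newtons": 40
}}

```text
t: 1.7
tool_pos: [0.1875, 0.5961, 0.275]
tool_rot: [2.022, 2.404, -0.0]
contact_force: [-1.0, 0.5, 0.2]
opening: 0.0402
grip_force: 0.0
```

{"fn": "carry_out", "kwargs": {
  "moves": [
    {"x":-0.95,"y":0.45,"z":0,"turn":0},
    {"x":-0.95,"y":0.45,"z":0,"turn":0},
    {"x":-0.95,"y":0.45,"z":0,"turn":0},
    {"x":-0.95,"y":0.45,"z":0,"turn":0},
    {"x":-0.95,"y":0.45,"z":0,"turn":0},
    {"x":-0.95,"y":0.45,"z":0,"turn":0},
    {"x":-0.95,"y":0.45,"z":0,"turn":0},
    {"x":-0.95,"y":0.45,"z":0,"turn":0}
  ]
}}

```text
t: 2.5
tool_pos: [0.3103, 0.4242, 0.2747]
tool_rot: [2.015, 2.41, 0.001]
contact_force: [0.9, 0.1, -0.2]
opening: 0.0401
grip_force: 0.0
```

{"fn": "carry_out", "kwargs": {
  "moves": [
    {"x":-0.95,"y":0.45,"z":0,"turn":0},
    {"x":-0.95,"y":0.45,"z":0,"turn":0},
    {"x":-0.95,"y":0.45,"z":0,"turn":0},
    {"x":-0.95,"y":0.45,"z":0,"turn":0},
    {"x":-0.95,"y":0.45,"z":0,"turn":0},
    {"x":-0.95,"y":0.45,"z":0,"turn":0},
    {"x":-0.95,"y":0.45,"z":0,"turn":0},
    {"x":-0.95,"y":0.45,"z":0,"turn":0}
  ]
}}

```text
t: 3.3
tool_pos: [0.4325, 0.2531, 0.2748]
tool_rot: [2.015, 2.41, 0.001]
contact_force: [0.8, 0.5, 0.5]
opening: 0.0403
grip_force: 0.0
```

{"fn": "carry_out", "kwargs": {
  "moves": [
    {"x":-0.97,"y":-0.2,"z":0,"turn":0},
    {"x":-0.97,"y":-0.2,"z":0,"turn":0},
    {"x":-0.97,"y":-0.2,"z":0,"turn":0},
    {"x":-0.97,"y":-0.2,"z":0,"turn":0},
    {"x":-0.97,"y":-0.2,"z":0,"turn":0},
    {"x":-0.97,"y":-0.2,"z":0,"turn":0},
    {"x":-0.97,"y":-0.2,"z":0,"turn":0},
    {"x":-0.97,"y":-0.2,"z":0,"turn":0}
  ]
}}

```text
t: 4.1
tool_pos: [0.4268, 0.0551, 0.2748]
tool_rot: [2.015, 2.41, 0.001]
contact_force: [0.4, 0.4, -0.3]
opening: 0.0398
grip_force: 0.0
```

{"fn": "carry_out", "kwargs": {
  "moves": [
    {"x":-1,"y":-0.25,"z":0,"turn":0},
    {"x":-1,"y":-0.25,"z":0,"turn":0},
    {"x":-1,"y":-0.25,"z":0,"turn":0},
    {"x":-1,"y":-0.25,"z":0,"turn":0},
    {"x":-1,"y":-0.25,"z":0,"turn":0},
    {"x":-1,"y":-0.25,"z":0,"turn":0},
    {"x":-1,"y":-0.25,"z":0,"turn":0},
    {"x":-1,"y":-0.25,"z":0,"turn":0}
  ]
}}

```text
t: 4.9
tool_pos: [0.413, -0.1507, 0.2748]
tool_rot: [2.015, 2.41, 0.0]
contact_force: [-0.4, 0.1, 0.2]
opening: 0.0401
grip_force: 0.0
```

```bash
python3 - <<'E'
from h import *
np.set_printoptions(precision=3,suppress=True)
o=ctrl.get_obs(); im=ctrl.get_image("wrist"); cv2.imwrite("pics/w1.png",im[:,:,::-1]); W=cam("wrist",o)
print(o["tool_pos"],proj(W,[[.42,-.221,.103]]))
for q in("flap_bar","flap_hinge"):
    for d in ctrl.mark_of("wrist",q)[:2]: print(q,d, onz(W,d["pixel"],.103),tri([(W,d["pixel"]),(cam("top"),(454,229)),(cam("scene"),(186,244))]))
E
```

```text
[ 0.413 -0.151  0.275] [[317.45  234.714]]
flap_bar {'pixel': [315.7, 238.3], 'confidence': 0.69} [ 0.419 -0.226  0.103] [ 0.42  -0.222  0.104]
flap_hinge {'pixel': [479.3, 231.2], 'confidence': 0.8} [ 0.61  -0.183  0.103] [ 0.478 -0.188  0.207]
```

View pics/w1.png

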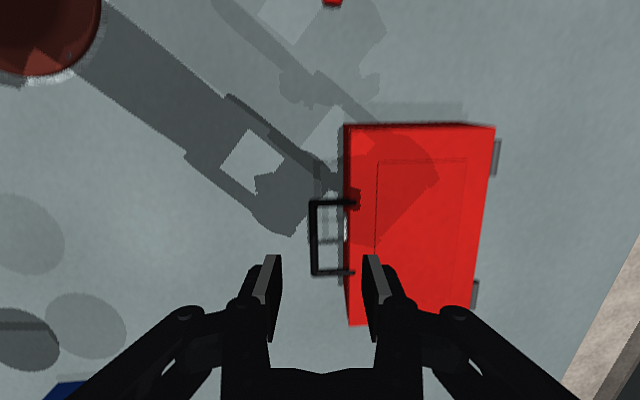

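The wrist picture shows the large red case with the black handle bar at about (315,237). That matches the triangulated bar (0.420, -0.222, 0.104). I descend straddling the bar.

{"fn": "carry_out", "kwargs": {
  "moves": [
    {"x":-0.95,"y":-0.08,"z":0.8,"turn":0},
    {"x":-0.95,"y":-0.08,"z":0.8,"turn":0},
    {"x":-0.94,"y":-0.07,"z":1,"turn":0},
    {"x":0,"y":0,"z":1,"turn":0},
    {"x":0,"y":0,"z":1,"turn":0},
    {"x":0,"y":0,"z":1,"turn":0},
    {"x":0,"y":0,"z":1,"turn":0},
    {"x":0,"y":0,"z":1,"turn":0}
  ],
  "grip": 34
}}

```text
t: 5.85
tool_pos: [0.4205, -0.2195, 0.0839]
tool_rot: [2.014, 2.411, 0.001]
contact_force: [-0.4, -0.5, 0.1]
opening: 0.0341
grip_force: 0.0
```

{"fn": "carry_out", "kwargs": {
  "moves": [
    {"x":0,"y":0,"z":0,"turn":0},
    {"x":0,"y":0,"z":0,"turn":0},
    {"x":0,"y":0,"z":0,"turn":0},
    {"x":0,"y":0,"z":0,"turn":0},
    {"x":0,"y":0,"z":0,"turn":0},
    {"x":0,"y":0,"z":0,"turn":0},
    {"x":0,"y":0,"z":0,"turn":0},
    {"x":0,"y":0,"z":0,"turn":0}
  ],
  "grip": 0,
  "newtons": 30
}}

```text
t: 6.65
tool_pos: [0.4201, -0.2206, 0.0847]
tool_rot: [2.015, 2.41, 0.0]
contact_force: [-0.5, 0.4, 0.0]
opening: -0.0
grip_force: 0.0
```

```bash
python3 - <<'E'
from h import *
np.set_printoptions(precision=3,suppress=True)
P=[]
T=cam("top");S=cam("scene");l=[]
for c,b in(("scene",(186,244)),("top",(454,229))):
    im=ctrl.get_image(c); u,v=b
    P.append(cv2.resize(im[v-50:v+50,u-60:u+60],None,fx=4,fy=4,interpolation=cv2.INTER_CUBIC))
    print(c,ctrl.mark_of(c,"flap_bar")[:2],proj(cam(c),[[.42,-.2206,.085],[.42,-.2206,.104]]))
im=ctrl.get_image("wrist")[150:350,220:420]
P=[cv2.resize(p,(400,333)) for p in P]
out=np.vstack([np.hstack(P),np.hstack([cv2.resize(im,(260,260)),np.zeros((260,540,3),np.uint8)])])
cv2.imwrite("pics/d1.png",out[:,:,::-1])
E
```

```text
scene [{'pixel': [184.6, 240.5], 'confidence': 0.86}] [[188.828 248.939]
 [187.083 243.754]]
top [{'pixel': [455.4, 230.9], 'confidence': 0.97}] [[451.104 229.542]
 [454.492 229.231]]
```

View pics/d1.png

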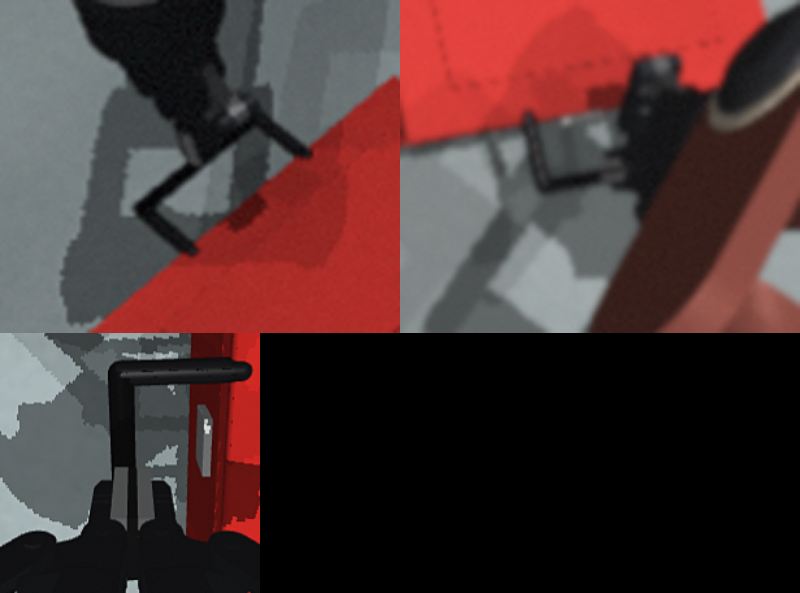

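```bash
python3 - <<'E'
from h import *
np.set_printoptions(precision=4,suppress=True)
T=cam("top");S=cam("scene")
o=ctrl.get_obs(); im=ctrl.get_image("wrist");W=cam("wrist",o); print(o["opening"],o["grip_force"],o["tool_pos"],o["contact_force"])
print("corner",tri([(T,(437.5,234.5)),(S,(201,230))]))
X=tri([(T,(455.4,230.9)),(S,(184.6,240.5))]);print("mid",X,proj(T,[X]),proj(S,[X]))
print(ctrl.mark_of("wrist","flap_bar")[:2],"tcp/grasp px",proj(W,[[.42,-.2206,.0847],[.42,-.2206,.1037],X]))
p=(220+122/1.3,150+(420-333)/1.3); print([ (z,onz(W,p,z)) for z in(.06,.08,.1,.12)])
cr=im[150:350,220:420]; cv2.imwrite("pics/w2.png",cv2.resize(cr,(600,600),interpolation=cv2.INTER_CUBIC)[:,:,::-1])
E
```

```text
0.0001752454798319297 0.0 [ 0.42   -0.2205  0.0845] [0.6351 0.1473 0.0564]
corner [ 0.4084 -0.1818  0.1065]
mid [ 0.4155 -0.2209  0.1106] [[455.9049 231.2428]] [[185.2161 240.586 ]]
[{'pixel': [313.7, 263.4], 'confidence': 0.88}] tcp/grasp px [[322.4537 241.1457]
 [322.5354 255.3779]
 [314.2321 260.5239]]
[(0.06, array([ 0.4131, -0.215 ,  0.06  ])), (0.08, array([ 0.4123, -0.2076,  0.08  ])), (0.1, array([ 0.4115, -0.2003,  0.1   ])), (0.12, array([ 0.4107, -0.1929,  0.12  ]))]
```

View pics/w2.png

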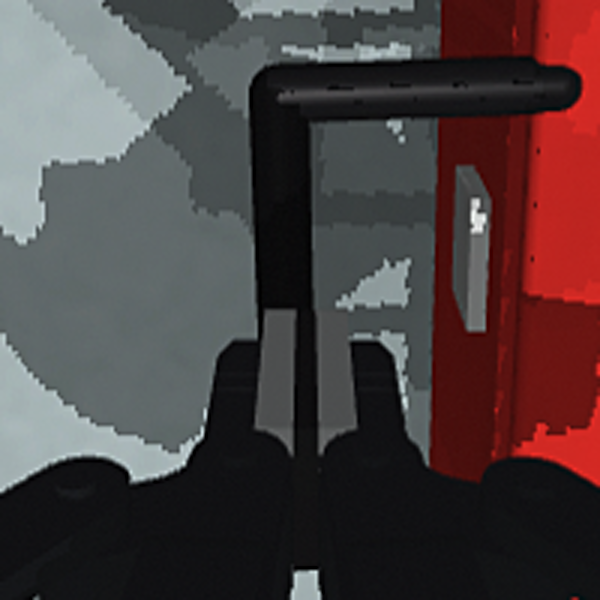

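The pads end visibly above the bar: the tips sit about 30 mm behind the nominal TCP. The bar is also about 4 mm toward tool -y. I reopen, go 30 mm deeper and shift.

{"fn": "carry_out", "kwargs": {
  "moves": [
    {"x":0,"y":-0.15,"z":0,"turn":0},
    {"x":0,"y":0,"z":0,"turn":0},
    {"x":0,"y":0,"z":0,"turn":0},
    {"x":0,"y":0,"z":0,"turn":0},
    {"x":0,"y":0,"z":0.3,"turn":0},
    {"x":0,"y":0,"z":0.3,"turn":0},
    {"x":0,"y":0,"z":0.3,"turn":0},
    {"x":0,"y":0,"z":0.3,"turn":0}
  ],
  "grip": 36
}}

```text
t: 7.8
tool_pos: [0.4161, -0.221, 0.0535]
tool_rot: [-2.015, -2.409, 0.0]
contact_force: [-0.0, -0.2, -0.1]
opening: 0.0357
grip_force: 0.0
```

{"fn": "carry_out", "kwargs": {
  "moves": [
    {"x":0,"y":0,"z":0,"turn":0},
    {"x":0,"y":0,"z":0,"turn":0},
    {"x":0,"y":0,"z":0,"turn":0},
    {"x":0,"y":0,"z":0,"turn":0},
    {"x":0,"y":0,"z":0,"turn":0},
    {"x":0,"y":0,"z":0,"turn":0},
    {"x":0,"y":0,"z":0,"turn":0},
    {"x":0,"y":0,"z":0,"turn":0}
  ],
  "grip": 0,
  "newtons": 30
}}

```text
t: 8.6
tool_pos: [0.4164, -0.2209, 0.0545]
tool_rot: [-2.015, -2.41, -0.001]
contact_force: [2.4, 2.5, -3.0]
opening: 0.0087
grip_force: 29.2
```

Gripped. Now I swing the bar along its arc about the hinge.

{"fn": "carry_out", "kwargs": {
  "moves": [
    {"x":0,"y":0.03,"z":-0.4,"turn":0},
    {"x":0,"y":0.05,"z":-0.4,"turn":0},
    {"x":0,"y":0.07,"z":-0.4,"turn":0},
    {"x":0,"y":0.09,"z":-0.39,"turn":0},
    {"x":0,"y":0.11,"z":-0.39,"turn":0},
    {"x":0,"y":0.13,"z":-0.38,"turn":0},
    {"x":0,"y":0.15,"z":-0.37,"turn":0},
    {"x":0,"y":0.16,"z":-0.37,"turn":0}
  ]
}}

```text
t: 9.4
tool_pos: [0.436, -0.217, 0.1318]
tool_rot: [-2.014, -2.409, -0.002]
contact_force: [5.8, 2.5, -8.1]
opening: 0.009
grip_force: 29.0
```

{"fn": "carry_out", "kwargs": {
  "moves": [
    {"x":0,"y":0.18,"z":-0.36,"turn":0},
    {"x":0,"y":0.2,"z":-0.35,"turn":0},
    {"x":0,"y":0.22,"z":-0.34,"turn":0},
    {"x":0,"y":0.235,"z":-0.33,"turn":0},
    {"x":0,"y":0.25,"z":-0.315,"turn":0},
    {"x":0,"y":0.265,"z":-0.305,"turn":0},
    {"x":0,"y":0.28,"z":-0.29,"turn":0},
    {"x":0,"y":0.295,"z":-0.275,"turn":0}
  ]
}}

```text
t: 10.2
tool_pos: [0.482, -0.2078, 0.1959]
tool_rot: [-2.011, -2.406, 0.001]
contact_force: [-1.5, 6.9, -5.1]
opening: 0.0086
grip_force: 29.0
```

{"fn": "carry_out", "kwargs": {
  "moves": [
    {"x":0,"y":0.31,"z":-0.26,"turn":0},
    {"x":0,"y":0.32,"z":-0.245,"turn":0},
    {"x":0,"y":0.335,"z":-0.23,"turn":0},
    {"x":0,"y":0.345,"z":-0.21,"turn":0},
    {"x":0,"y":0.355,"z":-0.195,"turn":0},
    {"x":0,"y":0.365,"z":-0.175,"turn":0},
    {"x":0,"y":0.37,"z":-0.16,"turn":0},
    {"x":0,"y":0.38,"z":-0.14,"turn":0}
  ]
}}

```text
t: 11.0
tool_pos: [0.5503, -0.1945, 0.2379]
tool_rot: [-2.009, -2.406, -0.0]
contact_force: [-7.5, 8.7, 3.3]
opening: 0.0089
grip_force: 30.1
```

{"fn": "carry_out", "kwargs": {
  "moves": [
    {"x":0,"y":0.385,"z":-0.12,"turn":0},
    {"x":0,"y":0.39,"z":-0.1,"turn":0},
    {"x":0,"y":0.395,"z":-0.08,"turn":0},
    {"x":0,"y":0.4,"z":-0.06,"turn":0},
    {"x":0,"y":0.4,"z":-0.04,"turn":0},
    {"x":0,"y":0.4,"z":-0.02,"turn":0},
    {"x":0,"y":0.4,"z":0,"turn":0},
    {"x":0,"y":0.4,"z":0.02,"turn":0}
  ]
}}

```text
t: 11.8
tool_pos: [0.629, -0.1805, 0.2481]
tool_rot: [-2.011, -2.408, -0.001]
contact_force: [-4.7, 9.3, 1.9]
opening: 0.0085
grip_force: 30.4
```

{"fn": "carry_out", "kwargs": {
  "moves": [
    {"x":0,"y":0,"z":0,"turn":0},
    {"x":0,"y":0,"z":0,"turn":0},
    {"x":0,"y":0,"z":0,"turn":0},
    {"x":0,"y":0,"z":0,"turn":0},
    {"x":0,"y":0,"z":-0.6,"turn":0},
    {"x":0,"y":0,"z":-0.8,"turn":0},
    {"x":0,"y":0,"z":-1,"turn":0},
    {"x":0,"y":0,"z":-1,"turn":0}
  ],
  "grip": 40
}}

```text
t: 12.6
tool_pos: [0.6294, -0.1832, 0.3338]
tool_rot: [2.015, 2.409, -0.0]
contact_force: [0.5, 1.3, -0.3]
opening: 0.04
grip_force: 0.0
```

{"fn": "carry_out", "kwargs": {
  "moves": [
    {"x":0,"y":-0.8,"z":0,"turn":0},
    {"x":0,"y":-1,"z":0,"turn":0},
    {"x":0,"y":-1,"z":0,"turn":0},
    {"x":0,"y":-1,"z":0,"turn":0},
    {"x":0,"y":0,"z":0,"turn":0},
    {"x":0,"y":0,"z":0,"turn":0},
    {"x":0,"y":0,"z":0,"turn":0},
    {"x":0,"y":0,"z":0,"turn":0}
  ]
}}

```text
t: 13.4
tool_pos: [0.5367, -0.1996, 0.3317]
tool_rot: [-2.015, -2.411, -0.0]
contact_force: [0.2, 0.0, -0.2]
opening: 0.04
grip_force: 0.0
```

```bash
python3 - <<'E'
from h import *
np.set_printoptions(precision=4,suppress=True)
o=ctrl.get_obs();print(o["tool_pos"])
ims=[]
for c in("top","wrist","scene"):
    im=ctrl.get_image(c);ims.append(im);C=cam(c,o)
    for q in("gauge_head","spare_blue_head","spare_white_head","flap_bar"):
        for d in ctrl.mark_of(c,q)[:2]: print(c,q,np.array(d["pixel"]),round(d["confidence"],2),onz(C,d["pixel"],.076 if "head" in q else .3))
cv2.imwrite("pics/o1.png",np.vstack([np.hstack([ims[0][60:260,340:540],ims[2][180:380,100:300]]),cv2.resize(ims[1],(400,250))])[:,:,::-1])
E
```

```text
[ 0.5367 -0.1996  0.3317]
top gauge_head [409.3 187.4] 0.49 [ 0.5121 -0.131   0.076 ]
top spare_blue_head [441.8 181.5] 0.48 [ 0.5276 -0.2049  0.076 ]
top spare_white_head [470.5 178.9] 0.45 [ 0.5355 -0.2707  0.076 ]
top flap_bar [471.5  99.9] 0.97 [ 0.6308 -0.1765  0.3   ]
wrist gauge_head [310.9 105.6] 0.8 [ 0.509  -0.1273  0.076 ]
wrist spare_blue_head [315.  161.6] 0.69 [ 0.5268 -0.1988  0.076 ]
wrist spare_white_head [314.6 213.6] 0.54 [ 0.5391 -0.2738  0.076 ]
wrist flap_bar [460.5 220.4] 0.75 [ 0.6329 -0.1809  0.3   ]
wrist flap_bar [383.8 165.3] 0.63 [ 0.5699 -0.1521  0.3   ]
scene gauge_head [253.7 256.8] 0.62 [ 0.5151 -0.1237  0.076 ]
scene spare_blue_head [224.7 278.6] 0.59 [ 0.5216 -0.1987  0.076 ]
scene spare_blue_head [302.7 190.3] 0.49 [0.4341 0.0703 0.076 ]
scene spare_white_head [198.7 304. ] 0.49 [ 0.5381 -0.2678  0.076 ]
scene flap_bar [252.2 247.3] 0.94 [ 0.631  -0.1834  0.3   ]
```

View pics/o1.png

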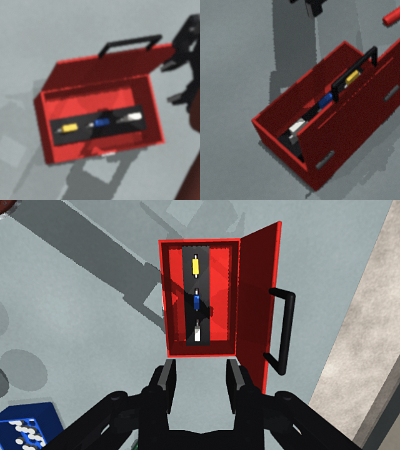

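Inside: the yellow head is in the case's +y slot (top 409,187; wrist 311,106), blue is in the middle and white at the other end. The three cameras agree on yellow at about (0.512, -0.1275). I approach.

{"fn": "carry_out", "kwargs": {
  "moves": [
    {"x":1,"y":-0.15,"z":0.5,"turn":0},
    {"x":1,"y":-0.15,"z":0.5,"turn":0},
    {"x":1,"y":-0.15,"z":0.5,"turn":0},
    {"x":0,"y":0,"z":1,"turn":0},
    {"x":0,"y":0,"z":1,"turn":0},
    {"x":0,"y":0,"z":1,"turn":0},
    {"x":0,"y":0,"z":0.8,"turn":0},
    {"x":0,"y":0,"z":0.3,"turn":0}
  ],
  "grip": 36
}}

```text
t: 14.95
tool_pos: [0.5104, -0.1273, 0.1889]
tool_rot: [-2.013, -2.407, 0.002]
contact_force: [0.3, 0.3, 0.6]
opening: 0.0355
grip_force: 0.0
```

```bash
python3 - <<'E'
from h import *
np.set_printoptions(precision=4,suppress=True)
o=ctrl.get_obs();im=ctrl.get_image("wrist");C=cam("wrist",o);p=o["tool_pos"];print(p)
for q in("gauge_head","spare_blue_head"):
  for d in ctrl.mark_of("wrist",q)[:2]:
    X=onz(C,d["pixel"],.076);R=Rn.from_rotvec(o["tool_rot"]).as_matrix();print(q,np.array(d["pixel"]),round(d["confidence"],2),X,"tool",R.T@(X-p))
cv2.imwrite("pics/w3.png",im[60:360,170:470,::-1])
E
```

```text
[ 0.5104 -0.1273  0.1889]
gauge_head [321.5 192.3] 0.65 [ 0.5095 -0.1281  0.076 ] tool [-0.0009 -0.0007  0.1129]
gauge_head [419.1 273.4] 0.5 [ 0.6246 -0.1962  0.076 ] tool [-0.0883  0.1006  0.1123]
spare_blue_head [324.5 262.4] 0.98 [ 0.5257 -0.2011  0.076 ] tool [-0.0756  0.0024  0.1127]
```

View pics/w3.png

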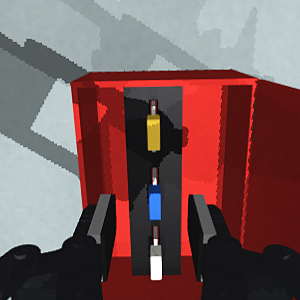

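The yellow head sits right under the tool (wrist 322,192), within 1 mm. I descend.

{"fn": "carry_out", "kwargs": {
  "moves": [
    {"x":0,"y":0,"z":0.9,"turn":0},
    {"x":0,"y":0,"z":0.9,"turn":0},
    {"x":0,"y":0,"z":0.9,"turn":0},
    {"x":0,"y":0,"z":0.9,"turn":0},
    {"x":0,"y":0,"z":0.8,"turn":0},
    {"x":0,"y":0,"z":0.6,"turn":0},
    {"x":0,"y":0,"z":0.3,"turn":0},
    {"x":0,"y":0,"z":0.2,"turn":0}
  ]
}}

```text
t: 15.9
tool_pos: [0.5123, -0.1281, 0.0545]
tool_rot: [2.015, 2.409, 0.0]
contact_force: [-0.0, -1.4, -0.0]
opening: 0.036
grip_force: 0.0
```

{"fn": "carry_out", "kwargs": {
  "moves": [
    {"x":0,"y":0,"z":0.1,"turn":0},
    {"x":0,"y":0,"z":0.1,"turn":0},
    {"x":0,"y":0,"z":0.1,"turn":0},
    {"x":0,"y":0,"z":0.1,"turn":0},
    {"x":0,"y":0,"z":0.1,"turn":0},
    {"x":0,"y":0,"z":0.1,"turn":0},
    {"x":0,"y":0,"z":0.1,"turn":0},
    {"x":0,"y":0,"z":0.0,"turn":0}
  ]
}}

```text
t: 16.7
tool_pos: [0.5114, -0.1277, 0.0361]
tool_rot: [-2.015, -2.409, 0.0]
contact_force: [0.6, -0.7, -1.2]
opening: 0.0362
grip_force: 0.0
```

{"fn": "carry_out", "kwargs": {
  "moves": [
    {"x":0,"y":0,"z":0.1,"turn":0},
    {"x":0,"y":0,"z":0.1,"turn":0},
    {"x":0,"y":0,"z":0.1,"turn":0},
    {"x":0,"y":0,"z":0,"turn":0},
    {"x":0,"y":0,"z":0,"turn":0},
    {"x":0,"y":0,"z":0,"turn":0},
    {"x":0,"y":0,"z":0,"turn":0},
    {"x":0,"y":0,"z":0,"turn":0}
  ]
}}

```text
t: 17.5
tool_pos: [0.5118, -0.1279, 0.0292]
tool_rot: [2.015, 2.41, 0.0]
contact_force: [-0.1, -0.1, -0.4]
opening: 0.0362
grip_force: 0.0
```

{"fn": "carry_out", "kwargs": {
  "moves": [
    {"x":0,"y":0,"z":0,"turn":0},
    {"x":0,"y":0,"z":0,"turn":0},
    {"x":0,"y":0,"z":0,"turn":0},
    {"x":0,"y":0,"z":0,"turn":0},
    {"x":0,"y":0,"z":0,"turn":0},
    {"x":0,"y":0,"z":0,"turn":0},
    {"x":0,"y":0,"z":0,"turn":0},
    {"x":0,"y":0,"z":0,"turn":0}
  ],
  "grip": 0,
  "newtons": 40
}}

```text
t: 18.3
tool_pos: [0.5119, -0.1279, 0.0293]
tool_rot: [2.015, 2.41, 0.0]
contact_force: [0.6, -0.9, 1.2]
opening: 0.0111
grip_force: 42.0
```

{"fn": "carry_out", "kwargs": {
  "moves": [
    {"x":0,"y":0,"z":-0.1,"turn":0},
    {"x":0,"y":0,"z":-0.2,"turn":0},
    {"x":0,"y":0,"z":-0.4,"turn":0},
    {"x":0,"y":0,"z":-0.6,"turn":0},
    {"x":0,"y":0,"z":-0.8,"turn":0},
    {"x":0,"y":0,"z":-1,"turn":0},
    {"x":0,"y":0,"z":-1,"turn":0},
    {"x":0,"y":0,"z":-0.9,"turn":0}
  ]
}}

```text
t: 19.1
tool_pos: [0.5122, -0.128, 0.157]
tool_rot: [2.014, 2.408, 0.001]
contact_force: [0.4, -0.4, -1.3]
opening: 0.0109
grip_force: 41.7
```

```bash
python3 - <<'E'
from h import *
np.set_printoptions(precision=4,suppress=True)
T=cam("top");S=cam("scene")
o=ctrl.get_obs();print(o["tool_pos"],o["grip_force"],o["opening"])
it=ctrl.get_image("top");s=ctrl.get_image("scene")
print("head",[ctrl.mark_of(c,"gauge_head")[:1] for c in("top","scene")],"edge",[ctrl.mark_of(c,"gauge_edge")[:1] for c in("top","scene")])
# pad pose: white area in both pictures
def quad(im,C,box):
    u,v,w,h=box; g=(im[v:v+h,u:u+w].min(2)>170).astype(np.uint8)
    n,l,st,_=cv2.connectedComponentsWithStats(g); i=1+st[1:,4].argmax()
    pts=np.argwhere(l==i)[:,::-1]+[u,v]
    P=np.array([onz(C,p,.012)[:2] for p in pts],np.float32); return cv2.minAreaRect(P*1000),len(pts)
print(quad(it,T,(215,148,92,77)),quad(s,S,(325,165,85,78)))
cv2.imwrite("pics/l1.png",np.hstack([it[50:290,180:540],s[100:340,100:460]])[:,:,::-1])
E
```

```text
[ 0.5122 -0.128   0.157 ] 41.736804842948914 0.010910659400005771
head [[{'pixel': [426.1, 180.7], 'confidence': 0.39}], [{'pixel': [249.6, 219.0], 'confidence': 0.88}]] edge [[{'pixel': [413.7, 183.1], 'confidence': 0.64}], [{'pixel': [247.8, 245.3], 'confidence': 0.83}]]
(((516.6325073242188, 207.002197265625), (103.7580337524414, 163.64463806152344), 18.008705139160156), 3006) (((518.55078125, 208.38946533203125), (99.28900909423828, 159.90127563476562), 18.047718048095703), 2000)
```

View pics/l1.png

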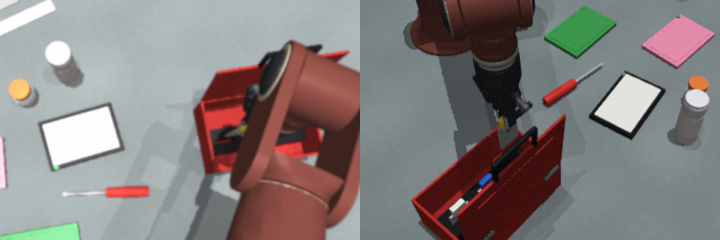

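The lift worked: the plate hangs in the gripper at scene (249,219), and blue and white are still in the rack. The pad is at (0.5175, 0.2077), yaw 0.315. I carry it over.

{"fn": "carry_out", "kwargs": {
  "moves": [
    {"x":0.3,"y":0.06,"z":0,"turn":0},
    {"x":0.6,"y":0.12,"z":0,"turn":0},
    {"x":0.9,"y":0.176,"z":0,"turn":0},
    {"x":0.9,"y":0.176,"z":0,"turn":0},
    {"x":0.9,"y":0.176,"z":0,"turn":0},
    {"x":0.9,"y":0.176,"z":0,"turn":0},
    {"x":0.9,"y":0.176,"z":0,"turn":0},
    {"x":0.9,"y":0.176,"z":0,"turn":0}
  ]
}}

```text
t: 20.2
tool_pos: [0.5135, 0.0348, 0.1533]
tool_rot: [-2.013, -2.41, 0.001]
contact_force: [0.5, -0.2, -1.0]
opening: 0.0112
grip_force: 41.7
```

{"fn": "carry_out", "kwargs": {
  "moves": [
    {"x":0.9,"y":0.176,"z":0,"turn":0},
    {"x":0.9,"y":0.176,"z":0,"turn":0},
    {"x":0.9,"y":0.176,"z":0,"turn":0},
    {"x":0.9,"y":0.176,"z":0,"turn":0},
    {"x":0.9,"y":0.176,"z":0,"turn":0},
    {"x":0.9,"y":0.176,"z":0,"turn":0},
    {"x":0.8,"y":0.176,"z":0,"turn":0},
    {"x":0.65,"y":0.11,"z":0,"turn":0}
  ]
}}

```text
t: 21.0
tool_pos: [0.5159, 0.2092, 0.1534]
tool_rot: [-2.013, -2.411, 0.001]
contact_force: [-0.4, 0.0, -1.7]
opening: 0.011
grip_force: 41.7
```

{"fn": "carry_out", "kwargs": {
  "moves": [
    {"x":0,"y":0,"z":0.1,"turn":-0.03},
    {"x":0,"y":0,"z":0.3,"turn":-0.04},
    {"x":0,"y":0,"z":0.5,"turn":-0.04},
    {"x":0,"y":0,"z":0.4,"turn":-0.027},
    {"x":0,"y":0,"z":0.25,"turn":0},
    {"x":0,"y":0,"z":0.1,"turn":0},
    {"x":0,"y":0,"z":0,"turn":0},
    {"x":0,"y":0,"z":0,"turn":0}
  ]
}}

```text
t: 21.8
tool_pos: [0.5173, 0.2072, 0.1134]
tool_rot: [1.846, 2.542, 0.001]
contact_force: [-0.7, -1.1, -1.9]
opening: 0.011
grip_force: 41.7
```

```bash
python3 - <<'E'
from h import *
np.set_printoptions(precision=4,suppress=True)
o=ctrl.get_obs();print(o["t"],o["tool_pos"],o["tool_rot"],o["grip_force"])
ims=[ctrl.get_image(c) for c in("top","scene","wrist")]
for q in("gauge_head","gauge_edge"):
    m=[ctrl.mark_of(c,q)[:1] for c in("top","scene","wrist")]; print(q,[(np.array(a[0]["pixel"]),a[0]["confidence"]) if a else None for a in m])
    l=[(cam(c,o),a[0]["pixel"]) for c,a in zip(("top","scene","wrist"),m) if a and a[0]["confidence"]>.5]
    if len(l)>1: print(tri(l))
for q in("spray_mid","jar_mid","driver_grip","flap_bar","spare_blue_head","spare_white_head"): print(q,[np.array(d["pixel"]) for d in ctrl.mark_of("scene",q)[:1]])
cv2.imwrite("pics/f1.png",np.vstack([np.hstack([ims[0][60:260,180:480],ims[1][100:300,200:500]]),cv2.resize(ims[2],(600,375))])[:,:,::-1])
E
```

```text
21.8 [0.5173 0.2072 0.1134] [1.8457 2.5417 0.001 ] 41.65749371051788
gauge_head [None, (array([374.8, 158.7]), 0.79), (array([320.9, 281.6]), 0.67)]
[0.5176 0.2085 0.1609]
gauge_edge [None, (array([366.1, 181.2]), 0.55), None]
spray_mid [array([429.9, 220.8])]
jar_mid [array([434.1, 192.9])]
driver_grip [array([302.4, 192.6])]
flap_bar [array([251. , 244.7])]
spare_blue_head [array([225.5, 281.2])]
spare_white_head [array([196.7, 308.5])]
```

View pics/f1.png

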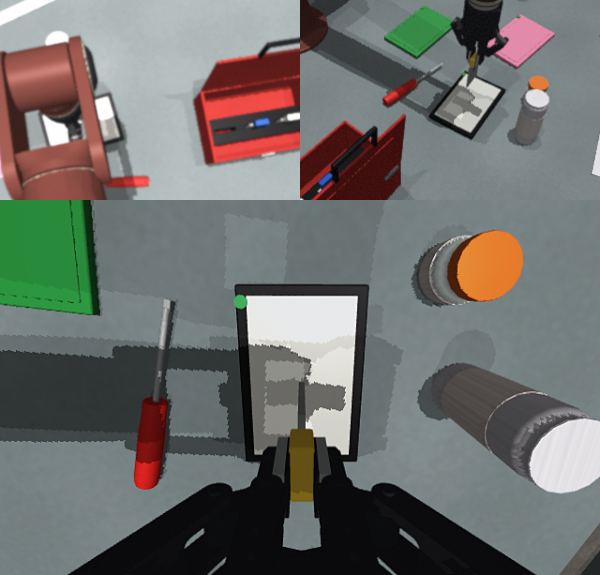

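The plate hangs upright over the pad middle: head at (0.5176, 0.2085, 0.161), so the edge is about 78 mm above the pad, and yaw matches. The flap is open and the other things are where they were. I hand in.

```bash
python3 -c "
from station import ctrl
print(ctrl.finish_job())"
```

```text
the job is handed in; nothing more can be done
None
```

I handed the job in with the yellow-headed gauge plate held upright and square over the pad's middle, lower edge about 78 mm above it. The flap is standing open, the other two plates are still in their slots, and the can, jar and screwdriver did not move. The hand-in call returned no verdict.

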